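# Third hand: hold a drilled plate against the sprung fence

### The arm

A 6-joint arm with a two-finger parallel gripper is mounted at the origin on a cart in front of the work surface, level with it; the furniture and walls round the work are solid. World frame = base frame: x ahead of the robot, y to its left, z up, the work surface at z = 0. Lengths are in mm, angles in rad, forces in N, time in s.
With the tool pointing down it reaches from about 400 to 925 mm from the base axis. Payload 12.5 kg.
Tool frame: the origin (TCP) lies between the finger pads; the fingertips stand 19 mm ahead of it and the grasp point (between the pads) is the TCP (env.nose_length is the distance from the TCP to the fingertips, in mm); z points along the fingers, y is the line along which they close (so a half turn about z gives the same grasp; the last joint's range is limited). The gripper opens to 95 mm and grips with 3 to 60 N. Pads are 20 mm wide; open, the fingers measure 119 mm over their backs; the gripper's body (75 mm by 180 mm) begins 59 mm behind the grasp point.
Start: joints at [1.156, 0.491, 1.559, -0, 1.092, -0.106], TCP at [189.93, 595.459, 233.661] pointing down, gripper open.
Joint ranges: [-3.1, 3.1], [-0.84, 2.19], [0.05, 2.79], [-1.13, 4.28], [0.06, 2.93], [-2.69, 2.69]. Speed limits (rad/s): [2.22, 2.22, 2.79, 3.14, 3.14, 3.14].

### API

Orientations are given as [roll, pitch, yaw] about the fixed x, y, z axes, in that order (R = Rz(yaw) Ry(pitch) Rx(roll)).
In Python, from cell import env gives the robot as it stands. The module is installed in compiled form; this text tells all that it offers.
- The arm moves only by the tool drive_tool, never from a script. Its argument "rows" is a list that holds one entry, the list of rows, each a list of 7 numbers: the shift along the tool's x, y, z scaled (see below), then the turn, a rotation vector about the tool's x, y, z scaled (see below), then the opening, from 0 (shut) to 1 (fully open). In form: [[[tx, ty, tz, ax, ay, az, jaw], ...]]. A call has 1 to 5 rows; each row shifts and turns the commanded pose from where the row before left it, along the tool's axes as they then stand; what a row does not reach is not made up. The controller multiplies each number of a shift by 250 mm and each number of a turn by 180 degrees. A row lasts 1/8 s, in which the tool goes at most 62.5 mm and 10.7 degrees, less where a joint would pass 70% of its speed; a pose out of reach is approached as far as the arm can. A call with a number of a shift or a turn outside -1 to 1 is refused whole. A call with a gripper value outside its range is refused whole. The fingers move at their own pace and stop on an object; the grip force is fixed at half the most. Time passes only in rows, so rows that do not move let the fingers close. It gives the time, the measured TCP pose, the force, the opening and the grip force at its end, in the units of the state.
- env.state(): the state, without advancing time (a new reading comes with each control period).
- env.read_camera(name): name is "scene" or "top" or "wrist"; returns a dict with "color" (400x640x3 uint8, blue, green, red), "camera_matrix" (3x3 intrinsics, pixels), "pose" (4x4, takes a point from camera to world coordinates). Camera axes: x right, y up, looking along -z (the intrinsics and any distortion apply to the point x, -y, -z); pixel columns grow to the right and rows downward; lengths in mm; the calibration is good to about 2 mm. The wrist camera is an equidistant fisheye: a pixel r from the principal point sees the ray r / f radians off the axis. A picture is of the moment at which its call begins. There is no depth.
- env.job_done(): hands the job in; it is judged then, once.
Trained networks look in a picture, given as the dict that the camera call returned (one of the last four; its "shot" number tells which), for a name from the list of things; names that differ only in an ending like _2 or _b are one class to them, and where a whole thing is asked for, a point or a joint stands for the part that bears it (a point fixed in the world has none). Each returns a list of dicts, best first, with "score" (0 to 1); they miss things now and then, are a little off and sometimes report something else, mostly with a low value. They report only what shows in the picture. A call takes as long as a camera call. They do not tell look-alikes from the thing itself.
- env.search_frame(name, picture): "at" ([x, y, z] in mm, in the coordinates of the camera as it stood for that picture, good to about 4 mm: the middle of the surface that is visible of it).
- env.place_of(name, picture): "at" ([x, y, z] in mm, in the coordinates of the camera as it stood for that picture, good to about 4 mm: a listed point, or the origin of a listed thing).
The state is a dict: "t": time; "joints": joint angles; "qvel": joint speeds; "tau": joint torques, N m; "eef_pos": TCP position; "tcp_rot": TCP orientation; "ft_force": force on the tool from outside, world axes, zero at the start; "moment": the same for the moment, N m; "opening": opening from 0.0 (shut) to 1.0 (fully open); "grip_force": force on a finger pad.
Only numpy, scipy, OpenCV 4.12 (cv2) and the standard library are available. Lean on these libraries where they do the work, as an engineer would, in place of code of your own. Each camera call takes 0.05 s, during which the arm holds its last target. There are 200 camera calls.

### The job

Take the tall plate with the two screw holes out of the slotted rack by its top edge, lifting it straight up, and leave the two short blank plates in their slots. Hold it upright and flat against the face of the spring-loaded fence, its two holes in line with the fence's two threaded holes, and push the fence back about half of its 16 mm travel, never to its end stop, touching the fence with the plate only. Keep that steady push for three seconds and finish while still gripping and pressing the plate, so that a colleague can drive the screws; disturb nothing else.

Things in the scene. Friction and masses are not known exactly. Their poses are not given: they have to be found in the camera images.
- plate: the tall bare-aluminium plate with two 10 mm round through holes, 6 mm thick (its x), 90 mm wide (its y), 95 mm tall (its z), about 0.13 kg. Origin: middle of its lower edge, mid-thickness. It stands upright in one of the rack's three slots with its lower edge 8 mm above the table and its top edge 103 mm above it. Turned half round about z it is the same. The only tall plate.
- plate_holes (a point): point midway between the plate's two holes, mid-thickness, 35 mm above its lower edge and 60 mm below its top edge; the hole centres lie 25 mm to either side along the plate's y. Axes as the plate.
- rack: fixed black plastic plate rack, 124 mm (x) by 116 mm (y), 48 mm high; floor 8 mm thick. Three slots, open upward, 9 mm wide, 40 mm deep, run along its y at x = -45, 0 and +45 mm; each holds a plate upright by its side edges (plate x along rack x). Origin: centre of underside. Which plate stands in which slot varies.
- blank_a: short blank aluminium plate without holes, 6 x 90 x 55 mm, upright in a rack slot (its top 63 mm above the table). Origin: middle of its lower edge. Must stay in its slot.
- blank_b: the other short blank plate, same as blank_a. Must stay in its slot.
- fixture: fixed aluminium press fixture: base plate 8 mm thick, from x = -45 to +75 mm and 116 mm wide in y, centred; a rear block 100 mm wide from x = 41 to 69 mm, its top 74 mm above the table. The fence stands in front of the block and looks to the fixture's -x (the side nearer the robot). Origin: on the underside, vertically below the fence's face at rest.
- fence_face (a point): centre of the fence's front face, midway between its two threaded holes (brass rings, 25 mm to either side along y), 55 mm above the table; moves with the fence. Its +x axis points into the fence, the way the fence is pushed (level), y along the face, z up. The fence is a black block 84 mm wide, 40 mm high (35 to 75 mm above the table), 10 mm thick.
- fence (a joint): travel of the sprung fence in m: 0 at rest, grows as it is pushed back along +x, end stop at 0.016. Spring rate 1 N per mm (about 8 N at half travel), no preload. A steel tongue on top of the fence points at ridges on the rear block: rest, half travel (the longer ridges) and full travel.
- carrier: bystander: small black chip carrier with dies, 22 x 30 x 10 mm, loose on the table between rack and fixture. Origin: centre of underside.
- weight: bystander: squat glass weight, 33 mm diameter, 24 mm high, loose on the table, on the robot's left. Origin: centre of underside.
There are look-alikes about, which are no part of the job. What is shaped like the plate but brown is not meant. Of the things shaped like the fixture, the aluminium one is meant.

How it is judged (in metres and radians):
On the way, in this order (a step that is already met when the one before it is completed fails the run):
1. the tall plate has been lifted clear of the rack in the gripper, upright (z of plate in the frame of rack above 0.05 m and angle between plate's own z axis and vertical below 0.25 rad and contact force between plate and rack below 0.1 N and contact force between the fingers and plate above 2 N), for 0.2 s.
2. the plate is pressed against the fence at 4.5 to 11.5 N for two seconds (contact force between plate and fence between 4.5 and 11.5 N and value of joint fence between 0.0045 and 0.0115 m), for 2 s.
At the end, for the whole second after the job is handed in: Ends with the tall plate gripped and pressed on the fence at 4.5 to 11.5 N (fence back 4.5 to 11.5 mm), holes within 7 mm sideways and in height, flat and upright within 0.12 rad, at rest, hand clear of the fixture; short plates within 10 mm, carrier and weight within 20 mm of their start (all of step 2 and y of plate_holes in the frame of fence_face between -0.007 and 0.007 m and z of plate_holes in the frame of fence_face between -0.007 and 0.007 m and angle between the x axis of plate and the x axis of fence_face, either way round below 0.12 rad and angle between plate's own z axis and vertical below 0.12 rad and contact force between the fingers and plate above 2 N and contact force between each of the fingers, the arm and fixture below 0.5 N and linear speed of plate below 0.01 m/s and distance of each of blank_a, blank_b from where it was at the start of the episode below 0.01 m and distance of each of carrier, weight from where it was at the start of the episode below 0.02 m); the arm keeps its last pose, push and grip.
It fails at once if the fence is driven to its end stop (value of joint fence above 0.015 m).
It fails at once if the fence is pushed by the hand instead of the plate (contact force between any of the fingers, the arm and fence above 2 N).
It fails at once if a short plate is pulled from its slot (distance of any of blank_a, blank_b from where it was at the start of the episode above 0.02 m).
It fails at once if a bystander is knocked about (distance of any of carrier, weight from where it was at the start of the episode above 0.03 m).
It also fails if it takes over 50 s, if anything falls off the work surface, if the arm or the gripper's body presses on something with over 40 N, if the wrist force passes 120 N, or if a joint passes its speed limit or range.

## Working session

There is one attempt and no reset: what is moved stays moved. The work goes in short steps, Python scripts to look and compute and a tool call to move; the robot and the scene stay as the last step left them, time stands still between calls to the robot, and variables do not carry over. Pictures are saved under pics/ and viewed, at most 10 in all, crops included, and the job is handed in when it is done.

Besides the shell and the picture viewer there is one more tool, called in YAML: its name, and indented under it one key for each argument. drive_tool: Moves the arm, as the interface text tells. Its arguments: {"type":"object","properties":{"rows":{"type":"array","items":{"type":"array","items":{"type":"array","items":{"type":"number","minimum":-1,"maximum":1}}}}},"required":["rows"]}

```bash
mkdir -p pics; cat > h.py <<'E'
import numpy as np, cv2
from cell import env
def w(p,at): return (np.array(p["pose"])@np.r_[at,1])[:3]
def ray(p,uv,z):
    K=np.array(p["camera_matrix"]);T=np.array(p["pose"])
    d=T[:3,:3]@np.array([(uv[0]-K[0,2])/K[0,0],-(uv[1]-K[1,2])/K[1,1],-1]);o=T[:3,3]
    return o+d*(z-o[2])/d[2]
def px(p,X):
    K=np.array(p["camera_matrix"]);T=np.linalg.inv(np.array(p["pose"]))
    c=T[:3,:3]@np.array(X)+T[:3,3]; return np.array([K[0,0]*c[0]/-c[2]+K[0,2],K[1,1]*-c[1]/-c[2]+K[1,2]])
E
python3 - <<'E'
from h import *
np.set_printoptions(precision=1,suppress=True)
for n in("top","scene"):
    p=env.read_camera(n);cv2.imwrite(f"pics/{n}0.png",p["color"]);print(n,p["camera_matrix"],np.array(p["pose"]))
    for k in("plate","plate_holes","rack","blank_a","fixture","fence_face","carrier","weight"):
        for r in env.place_of(k,p)[:4]:
            X=w(p,r["at"]);print(k,round(r["score"],2),X,px(p,X))
print(env.state())
E
```

```text
top [[397.9   0.  313.8]
 [  0.  397.9 196.9]
 [  0.    0.    1. ]] [[  0.1   1.   -0.2 306.1]
 [ -1.    0.1  -0.   47.5]
 [ -0.    0.2   1.  992.9]
 [  0.    0.    0.    1. ]]
plate 0.78 [636.6 -90.6  -0.9] [376.1 157.8]
plate 0.71 [ 477.4 -226.6    9.9] [429.1 220.8]
plate 0.5 [ 642.1 -234.6    2. ] [431.8 159. ]
plate_holes 0.9 [ 480.6 -228.2   39.9] [433.2 217.7]
plate_holes 0.83 [ 640.9 -228.6   37.6] [433.4 155. ]
plate_holes 0.75 [633.4 -97.8  36.3] [381.2 154.6]
rack 0.72 [ 479.2 -230.     0.7] [429.4 220.8]
rack 0.36 [517.3 185.9  52.1] [263.8 190.6]
blank_a 0.78 [ 445.3 -215.5    1. ] [423.5 233.8]
blank_a 0.56 [ 526.5 -245.1    7.9] [436.4 202.3]
blank_a 0.18 [438.5  -4.6   1.7] [339.1 230.8]
fixture 0.89 [386.8 370.4  -0.4] [187.9 241.3]
fixture 0.65 [513.1 183.8   3.3] [266.9 196.6]
fence_face 0.88 [385.8 369.7  57.6] [180.4 239.2]
fence_face 0.67 [517.8 185.7  54.7] [263.8 190.1]
carrier 0.4 [437.3  -3.9   0.8] [338.8 231.3]
weight 0.61 [345.6 251.7   1.6] [233.2 261.2]
scene [[434.6   0.  325.1]
 [  0.  434.6 201.5]
 [  0.    0.    1. ]] [[   0.7    0.4   -0.6 -111.9]

[... 589 characters left out ...]
xture 0.88 [383.1 371.7  -2.3] [226.6 181.9]
fixture 0.75 [518.1 187.7  -1.5] [304.9 192.1]
fence_face 0.86 [513.8 184.8  52.3] [304.2 176.3]
fence_face 0.82 [385.  367.4  56.4] [225.7 164.2]
carrier 0.48 [438.   -3.4  -2.7] [330.2 238.6]
weight 0.43 [344.8 246.8   1. ] [239.  205.5]
weight 0.42 [ 521.6 -248.4    5.3] [436.6 275.3]
{'t': 0.9, 'joints': array([ 1.2,  0.5,  1.6,  0. ,  1.1, -0.1]), 'qvel': array([-0.,  0.,  0.,  0.,  0.,  0.]), 'tau': array([  0. , -61.2, -25.8,   0.1,   0. ,   0. ]), 'eef_pos': array([189.9, 595.5, 233.7]), 'tcp_rot': array([3.1, 0. , 2.8]), 'ft_force': array([ 0.1,  0.1, -0.2]), 'moment': array([0., 0., 0.]), 'grip_force': 0.0, 'opening': 0.9990853943721865}
```

View pics/top0.png

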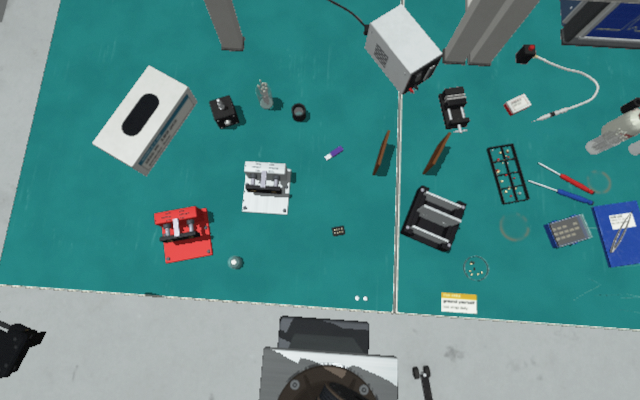

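View pics/scene0.png

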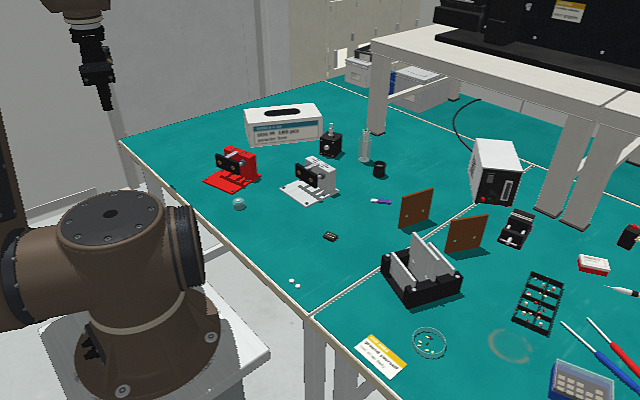

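Top view: the plate-like things are two brown plates at (383,153) and (437,152), which are excluded, and bare aluminium plates in the black rack around (434,218). The tall one appears to be in the middle slot. Of the fixtures, the red one at (184,235) is a look-alike and the aluminium one at (267,188) is meant. The carrier is at (338,231) and the weight at (235,262). The close crop below checks the choice and the yaws.

```bash
python3 - <<'E'
from h import *
t=cv2.imread("pics/top0.png");s=cv2.imread("pics/scene0.png")
f=lambda a,x,y,w,h:cv2.resize(a[y:y+h,x:x+w],(400,300),interpolation=cv2.INTER_CUBIC)
cv2.imwrite("pics/c1.png",np.vstack([np.hstack([f(t,384,175,100,75),f(t,220,150,100,75)]),np.hstack([f(s,370,220,100,75),f(s,260,140,100,75)])]))
E
```

```text
(no output)
```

View pics/c1.png

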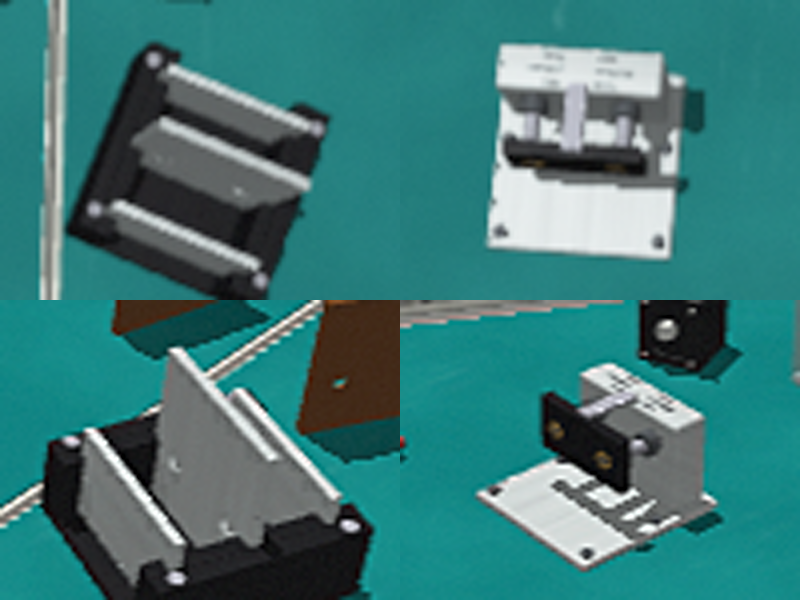

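The crop confirms it: the tall plate with two holes stands in the middle slot, with a short blank on each side. The aluminium fixture has its black fence facing the robot.

```bash
cat >> h.py <<'E'
from scipy.spatial.transform import Rotation as Ro, Slerp
def plan(x,y,z,yaw,n,jaw,off=0,tot=None):
    """print rows from measured pose to target (yaw deg, tool down), n rows"""
    s=env.state();p0=np.array(s["eef_pos"]);R0=Ro.from_euler("xyz",s["tcp_rot"]);R1=Ro.from_euler("xyz",[np.pi,0,np.radians(yaw)])
    S=Slerp([0,1],Ro.concatenate([R0,R1]));o=[]
    for i in range(n):
        a,b=S(i/n),S((i+1)/n)
        o.append([round(float(v),3) for v in np.r_[a.inv().apply((np.array([x,y,z])-p0)/n)/250,(a.inv()*b).as_rotvec()/np.pi]]+[jaw])
    print("pose",p0.round(1),np.degrees(s["tcp_rot"]).round(2),"t",round(s["t"],2),"F",np.round(s["ft_force"],2),"open",round(s["opening"],3),"grip",round(s["grip_force"],1))
    for r in o:print(r)
E
python3 - <<'E'
from h import *
print(env.state()["joints"]); plan(480,250,240,110,10,1); plan(480,-232,200,69.5,20,1)
E
```

```text
[ 1.15643499e+00  4.90887355e-01  1.55891448e+00  1.85402097e-05
  1.09174761e+00 -1.05588952e-01]
pose [189.9 595.4 233.7] [180.    -0.   162.31] t 1.05 F [ 0.57 -1.05  0.28] open 1.0 grip 0.0
[-0.153, -0.096, -0.003, 0.0, -0.0, 0.029, 1]
[-0.161, -0.082, -0.003, 0.0, -0.0, 0.029, 1]
[-0.168, -0.067, -0.003, 0.0, -0.0, 0.029, 1]
[-0.173, -0.052, -0.003, 0.0, -0.0, 0.029, 1]
[-0.177, -0.036, -0.003, 0.0, -0.0, 0.029, 1]
[-0.179, -0.019, -0.003, 0.0, -0.0, 0.029, 1]
[-0.18, -0.003, -0.003, 0.0, -0.0, 0.029, 1]
[-0.18, 0.014, -0.003, 0.0, -0.0, 0.029, 1]
[-0.178, 0.03, -0.003, 0.0, -0.0, 0.029, 1]
[-0.174, 0.046, -0.003, 0.0, -0.0, 0.029, 1]
pose [189.9 595.4 233.7] [180.    -0.   162.31] t 1.05 F [ 0.57 -1.05  0.28] open 1.0 grip 0.0
[-0.106, -0.14, 0.007, 0.0, -0.0, 0.026, 1]
[-0.117, -0.131, 0.007, 0.0, -0.0, 0.026, 1]
[-0.127, -0.121, 0.007, 0.0, -0.0, 0.026, 1]
[-0.136, -0.111, 0.007, 0.0, -0.0, 0.026, 1]
[-0.145, -0.099, 0.007, 0.0, -0.0, 0.026, 1]
[-0.152, -0.087, 0.007, 0.0, -0.0, 0.026, 1]
[-0.159, -0.075, 0.007, 0.0, -0.0, 0.026, 1]
[-0.164, -0.061, 0.007, 0.0, -0.0, 0.026, 1]
[-0.169, -0.048, 0.007, 0.0, -0.0, 0.026, 1]
[-0.172, -0.034, 0.007, 0.0, -0.0, 0.026, 1]
[-0.174, -0.02, 0.007, 0.0, -0.0, 0.026, 1]
[-0.175, -0.006, 0.007, 0.0, -0.0, 0.026, 1]
[-0.175, 0.008, 0.007, 0.0, -0.0, 0.026, 1]
[-0.174, 0.022, 0.007, 0.0, -0.0, 0.026, 1]
[-0.172, 0.036, 0.007, 0.0, -0.0, 0.026, 1]
[-0.168, 0.05, 0.007, 0.0, -0.0, 0.026, 1]
[-0.163, 0.064, 0.007, 0.0, -0.0, 0.026, 1]
[-0.158, 0.077, 0.007, 0.0, -0.0, 0.026, 1]
[-0.151, 0.089, 0.007, 0.0, -0.0, 0.026, 1]
[-0.143, 0.101, 0.007, 0.0, -0.0, 0.026, 1]
```

drive_tool:
  rows:
    - [[-0.15,-0.1,0,0,0,0.03,1],[-0.16,-0.08,0,0,0,0.03,1],[-0.17,-0.07,0,0,0,0.03,1],[-0.17,-0.05,0,0,0,0.03,1],[-0.18,-0.035,0,0,0,0.03,1]]

```text
t: 1.68
eef_pos: [334.4, 420.0, 233.8]
tcp_rot: [3.141, 0.0, 2.359]
ft_force: [0.1, 0.4, -0.5]
opening: 1.0
grip_force: 0.0
```

drive_tool:
  rows:
    - [[-0.18,-0.02,0,0,0,0.03,1],[-0.18,0,0,0,0,0.03,1],[-0.18,0.015,0,0,0,0.03,1],[-0.18,0.03,0,0,0,0.03,1],[-0.175,0.045,0,0,0,0.03,1]]

```text
t: 2.3
eef_pos: [476.7, 244.0, 233.8]
tcp_rot: [3.141, -0.0, 1.887]
ft_force: [0.5, 0.7, -1.5]
opening: 1.002
grip_force: 0.0
```

```bash
python3 - <<'E'
from h import *
p=env.read_camera("wrist");cv2.imwrite("pics/w1.png",p["color"])
for k in("fence_face","fixture"):
    for r in env.place_of(k,p)[:3]:print(k,r["score"],w(p,r["at"]).round(1))
plan(475,-225,225,69.5,9,1)
E
```

```text
fence_face 0.78 [388.2 365.5  56.8]
fence_face 0.71 [514.5 190.6  56.3]
fixture 0.93 [519.5 183.6   2.1]
fixture 0.89 [386.5 374.3   0.6]
pose [476.8 243.9 233.6] [179.99  -0.   108.13] t 2.45 F [0.19 0.41 0.92] open 1.0 grip 0.0
[-0.198, -0.066, 0.004, 0.0, -0.0, 0.024, 1]
[-0.202, -0.051, 0.004, 0.0, -0.0, 0.024, 1]
[-0.205, -0.035, 0.004, 0.0, -0.0, 0.024, 1]
[-0.207, -0.02, 0.004, 0.0, -0.0, 0.024, 1]
[-0.208, -0.004, 0.004, 0.0, -0.0, 0.024, 1]
[-0.208, 0.011, 0.004, 0.0, -0.0, 0.024, 1]
[-0.207, 0.027, 0.004, 0.0, -0.0, 0.024, 1]
[-0.204, 0.042, 0.004, 0.0, -0.0, 0.024, 1]
[-0.2, 0.057, 0.004, 0.0, -0.0, 0.024, 1]
```

drive_tool:
  rows:
    - [[-0.2,-0.065,0.004,0,0,0.024,1],[-0.2,-0.05,0.004,0,0,0.024,1],[-0.205,-0.035,0.004,0,0,0.024,1],[-0.205,-0.02,0.004,0,0,0.024,1],[-0.21,-0.004,0.004,0,0,0.024,1]]

```text
t: 3.08
eef_pos: [475.5, -15.4, 228.8]
tcp_rot: [3.141, -0.0, 1.513]
ft_force: [0.4, 0.5, 0.5]
opening: 1.0
grip_force: 0.0
```

drive_tool:
  rows:
    - [[-0.21,0.01,0.004,0,0,0.024,1],[-0.205,0.027,0.004,0,0,0.024,1],[-0.205,0.042,0.004,0,0,0.024,1],[-0.2,0.057,0.004,0,0,0.024,1],[0,0,0,0,0,0,1]]

```text
t: 3.7
eef_pos: [474.6, -225.2, 224.3]
tcp_rot: [3.141, 0.0, 1.209]
ft_force: [0.3, 1.1, 0.1]
opening: 0.999
grip_force: 0.0
```

```bash
python3 - <<'E'
from h import *
p=env.read_camera("wrist")
print(p["camera_matrix"],np.array(p["pose"]).round(3))
for k in("plate","plate_holes","rack","blank_a"):
    for r in env.place_of(k,p)[:3]:print(k,round(r["score"],2),w(p,r["at"]).round(1))
cv2.imwrite("pics/w2.png",p["color"])
plan(480,-232,94,69.5,4,1)
E
```

```text
[[309.70691629   0.         320.83149049]
 [  0.         309.70691629 196.75721314]
 [  0.           0.           1.        ]] [[ 9.36000e-01  3.43000e-01  8.40000e-02  4.98355e+02]
 [-3.53000e-01  9.08000e-01  2.24000e-01 -1.63028e+02]
 [ 0.00000e+00 -2.39000e-01  9.71000e-01  3.75663e+02]
 [ 0.00000e+00  0.00000e+00  0.00000e+00  1.00000e+00]]
plate 0.95 [ 639.3 -227.9   -1.2]
plate 0.84 [631.9 -96.    4.8]
plate 0.58 [ 486.1 -230.8    5.7]
plate_holes 0.85 [636.2 -93.9  36. ]
plate_holes 0.73 [ 480.1 -226.1   44.2]
plate_holes 0.41 [ 486.3 -234.8    3.7]
rack 0.78 [ 4.771e+02 -2.307e+02 -3.000e-01]
blank_a 0.88 [ 439.6 -221.3   15.8]
blank_a 0.84 [ 527.1 -242.6    6.1]
pose [ 474.7 -221.9  224.8] [-1.800e+02 -1.000e-02  6.956e+01] t 3.95 F [ 0.11  0.25 -0.45] open 0.997 grip 0.0
[-0.008, 0.008, 0.131, -0.0, -0.0, 0.0, 1]
[-0.008, 0.008, 0.131, -0.0, -0.0, 0.0, 1]
[-0.008, 0.008, 0.131, -0.0, -0.0, 0.0, 1]
[-0.008, 0.008, 0.131, -0.0, -0.0, 0.0, 1]
```

View pics/w2.png

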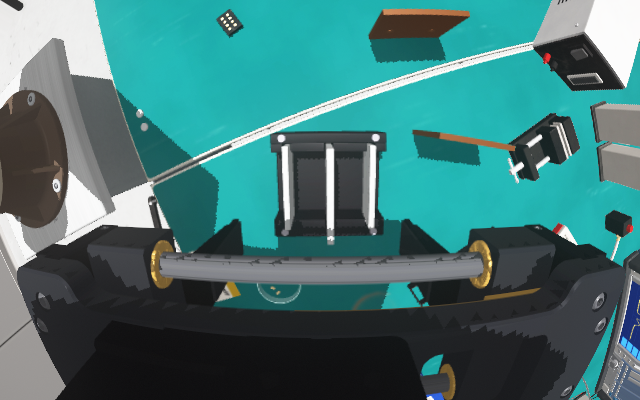

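The wrist view shows the tall plate's white top edge running vertically at column ~330, rows 143 to 240, midway between the two blanks (columns 286 and 373). Next I measure its line with the fisheye model.

```bash
cat >> h.py <<'E'
def fray(p,uv,z):
    K=np.array(p["camera_matrix"]);T=np.array(p["pose"])
    a=np.array([uv[0]-K[0,2],uv[1]-K[1,2]])/K[0,0];r=np.hypot(*a);u=a/r*np.sin(r)
    d=T[:3,:3]@np.array([u[0],-u[1],-np.cos(r)]);o=T[:3,3];return o+d*(z-o[2])/d[2]
E
python3 - <<'E'
from h import *
im=cv2.imread("pics/w2.png");g=cv2.cvtColor(im,cv2.COLOR_BGR2GRAY).astype(int)
for r in range(136,248,6):
    c=np.where(g[r,318:345]>200)[0]+318; print(r,c.min() if len(c) else None,c.max() if len(c) else None,end="; ")
print()
for r in range(138,148):print(r,g[r,322:340])
for r in range(230,246):print(r,g[r,322:340])
p=env.read_camera("wrist")
a,b=fray(p,(330.5,144),103),fray(p,(331,236),103);d=a-b
print(a,b,(a+b)/2,np.linalg.norm(d),np.degrees(np.arctan2(d[1],d[0])))
E
```

```text
136 None None; 142 None None; 148 328 332; 154 326 333; 160 327 333; 166 327 333; 172 327 333; 178 327 333; 184 327 333; 190 327 333; 196 327 333; 202 327 333; 208 327 333; 214 327 333; 220 327 333; 226 327 333; 232 None None; 238 327 333; 244 None None; 
138 [72 72 72 72 72 72 71 72 71 72 72 72 72 71 70 70 70 70]
139 [70 70 71 70 70 70 71 70 70 70 71 70 69 69 69 69 68 69]
140 [69 69 70 69 69 68 69 69 68 68 68 69 68 68 68 68 67 68]
141 [64 64 66 65 65 65 65 65 64 65 64 64 63 63 64 63 63 63]
142 [64 64 58 58 67 68 68 68 67 56 55 58 60 59 58 59 57 57]
143 [ 99  90  47  61  98 107 107 107 102  52  42  69  85  83  84  85  85  85]
144 [ 93  85  51  87 156 169 170 169 165 105  59  65  78  78  77  79  79  79]
145 [ 89  82  51  83 161 177 177 177 175 161  87  63  75  75  75  74  76  75]
146 [ 86  79  51  78 155 174 175 175 175 175 113  74  73  72  72  73  73  72]
147 [ 81  74  50  79 148 170 175 174 174 175 146 102  69  70  70  70  70  70]
230 [ 37  36  37  37  67 123 150 148 150 180 162 121  69  37  37  36  37  36]
231 [ 36  38  37  37  67 122 148 150 150 149 149 121  72  36  37  36  36  36
[... 543 characters left out ...]
 72]
239 [ 71  72  71  71  71 185 233 232 158 245 241 208 137  71  71  72  73  73]
240 [ 70  71  71  71  72 120 144 145 155 241 197 129  96  71  71  72  73  73]
241 [ 71  71  71  71  71 116 140 144 149 152 150 129  95  71  72  72  72  71]
242 [ 71  71  71  71  70 118 144 150 151 149 148 127  96  71  72  71  71  72]
243 [ 71  70  71  71  71 113 140 150 148 147 149 129  95  70  71  70  72  73]
244 [ 71  71  71  71  72  96 116 123 121 120 122 106  83  71  71  71  72  72]
245 [71 71 72 71 71 79 82 82 82 83 83 76 71 72 73 72 73 72]
[ 499.35646678 -180.81734312  103.        ] [ 470.43035241 -261.73079519  103.        ] [ 484.89340959 -221.27406916  103.        ] 85.92849829257466 70.32830925036401
```

```bash
python3 - <<'E'
from h import *
p=env.read_camera("wrist")
print(np.array(p["pose"])[:3,3])
a,b=fray(p,(330.2,143.3),103),fray(p,(331,244.5),103);d=a-b
print(a,b,(a+b)/2,np.linalg.norm(d),np.degrees(np.arctan2(d[1],d[0])))
for i in range(4):
  env.read_camera("top");s=env.state();print(s["t"],s["eef_pos"].round(2),s["joints"].round(4))
p=env.read_camera("top");s=env.read_camera("scene")
for k in("plate","plate_holes","blank_a"):
    for q in(p,s):
        for r in env.place_of(k,q)[:3]:print(k,round(r["score"],2),w(q,r["at"]).round(1))
E
```

```text
[ 498.19591119 -159.75366738  376.12880371]
[ 499.38109548 -180.2836724   103.        ] [ 467.52848177 -270.07805608  103.        ] [ 483.45478862 -225.18086424  103.        ] 95.27654665325052 70.46896119731481
4.1 [ 474.77 -222.42  224.8 ] [-5.642e-01  3.586e-01  1.815e+00  1.000e-04  9.678e-01 -2.070e-01]
4.15 [ 474.75 -222.62  224.78] [-5.6450e-01  3.5870e-01  1.8149e+00  2.0000e-04  9.6780e-01 -2.0700e-01]
4.2 [ 474.72 -222.8   224.74] [-5.6490e-01  3.5880e-01  1.8148e+00  1.0000e-04  9.6780e-01 -2.0700e-01]
4.25 [ 474.68 -222.97  224.72] [-5.6520e-01  3.5890e-01  1.8147e+00  1.0000e-04  9.6780e-01 -2.0690e-01]
plate 0.84 [ 637.3 -233.2    1.9]
plate 0.7 [ 478.9 -229.    10. ]
plate 0.56 [635.9 -87.7  -1. ]
plate 0.8 [ 477.9 -231.     4.2]
plate 0.75 [633.3 -89.6  -6.4]
plate 0.57 [ 638.2 -234.2   -2.3]
plate_holes 0.71 [ 638.4 -231.    36.6]
plate_holes 0.64 [631.5 -96.   34.7]
plate_holes 0.53 [ 480.1 -229.5   40.8]
plate_holes 0.95 [ 639.6 -236.1   38.1]
plate_holes 0.63 [630.3 -97.3  32.2]
plate_holes 0.57 [ 480.5 -231.3   43.9]
blank_a 0.77 [ 524.  -247.1    8. ]
blank_a 0.69 [ 444.2 -213.1    5.6]
blank_a 0.97 [ 442.3 -218.1    7.1]
blank_a 0.66 [ 523.2 -247.4    6.3]
```

drive_tool:
  rows:
    - [[-0.02,0.02,0.06,0,0,0,1],[-0.01,0.01,0.08,0,0,0,1],[0,0,0.06,0,0,-0.002,1],[0,0,0.03,0,0,0,1],[0,0,0,0,0,0,1]]

```text
t: 5.28
eef_pos: [478.9, -233.0, 166.6]
tcp_rot: [-3.141, -0.0, 1.218]
ft_force: [0.4, 0.3, 0.3]
opening: 0.997
grip_force: 0.0
```

drive_tool:
  rows:
    - [[0,0,0,0,0,0,1],[0,0,0,0,0,0,1],[0,0,0,0,0,0,1],[0,0,0,0,0,0,1]]

```text
t: 5.78
eef_pos: [479.0, -233.0, 167.3]
tcp_rot: [3.141, -0.0, 1.218]
ft_force: [0.6, 0.6, -0.3]
opening: 1.001
grip_force: 0.0
```

```bash
python3 - <<'E'
from h import *
p=env.read_camera("wrist")
cv2.imwrite("pics/w3.png",cv2.resize(p["color"][100:300,220:440],None,fx=2.7,fy=2.7,interpolation=cv2.INTER_CUBIC));np.savez("w3",c=p["color"],pose=p["pose"],K=p["camera_matrix"])
plan(480.5,-231,94,70,3,1)
E
```

```text
pose [ 478.9 -233.   167.2] [179.99  -0.    69.79] t 5.83 F [-0.78  0.89  0.3 ] open 0.997 grip 0.0
[0.003, 0.001, 0.098, 0.0, -0.0, -0.0, 1]
[0.003, 0.001, 0.098, 0.0, -0.0, -0.0, 1]
[0.003, 0.001, 0.098, 0.0, -0.0, -0.0, 1]
```

View pics/w3.png

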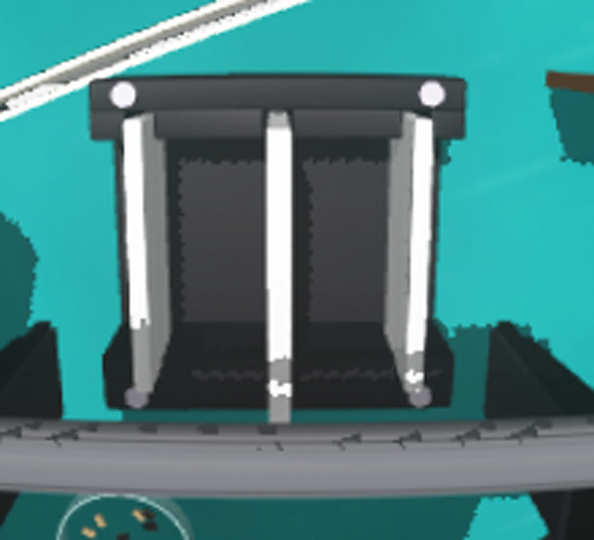

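```bash
python3 - <<'E'
from h import *
z=np.load("w3.npz");p={"pose":z["pose"],"camera_matrix":z["K"]}
g=cv2.cvtColor(z["c"],cv2.COLOR_BGR2GRAY).astype(int)
print(g[138:152,323]);print(g[252:260,323]); 
for r in (160,200,225): print(g[r,315:332])
a,b=fray(p,(323.4,147.5),103),fray(p,(323.4,256.5),103);d=a-b
print(a,b,(a+b)/2,np.linalg.norm(d),np.degrees(np.arctan2(d[1],d[0])))
print(a-45*d/np.linalg.norm(d))
E
```

```text
[ 66  60  69 101 143 178 179 177 176 208 244 254 254 254]
[149 151 153 154 118  83  82  91]
[ 72  72  66 124 242 253 254 254 254 254 254 254 230  84  45  46  44]
[ 64  64  64 126 237 252 253 253 253 253 253 253 228  82  43  43  44]
[ 40  41  40  78 173 250 252 252 252 251 251 251 215  74  37  38  37]
[ 497.73190284 -188.03292084  103.        ] [ 469.54863454 -265.27609304  103.        ] [ 483.64026869 -226.65450694  103.        ] 82.2241099959042 69.95478414915837
[ 482.3076304  -230.30692963  103.        ]
```

drive_tool:
  rows:
    - [[0.011,0.006,0.08,0,0,0.001,1],[0,0,0.08,0,0,0,1],[0,0,0.08,0,0,0,1],[0,0,0.052,0,0,0,1],[0,0,0,0,0,0,1]]

```text
t: 6.45
eef_pos: [481.1, -230.9, 93.5]
tcp_rot: [-3.14, -0.0, 1.215]
ft_force: [-0.4, 0.1, 0.5]
opening: 0.999
grip_force: 0.0
```

drive_tool:
  rows:
    - [[0,0,0,0,0,0,0.4],[0,0,0,0,0,0,0.15],[0,0,0,0,0,0,0.15],[0,0,0,0,0,0,0.15],[0,0,0,0,0,0,0.15]]

```text
t: 7.08
eef_pos: [481.3, -231.0, 94.2]
tcp_rot: [3.142, -0.0, 1.215]
ft_force: [-0.1, -0.4, 0.5]
opening: 0.53
grip_force: 0.0
```

drive_tool:
  rows:
    - [[0,0,0,0,0,0,0.15],[0,0,0,0,0,0,0.15],[0,0,0,0,0,0,0.15],[0,0,0,0,0,0,0.1],[0,0,0,0,0,0,0.1]]

```text
t: 7.7
eef_pos: [481.3, -231.0, 94.1]
tcp_rot: [3.142, -0.0, 1.215]
ft_force: [-0.5, 0.6, 0.1]
opening: 0.11
grip_force: 0.0
```

drive_tool:
  rows:
    - [[0,0,0,0,0,0,0],[0,0,0,0,0,0,0],[0,0,0,0,0,0,0],[0,0,0,0,0,0,0],[0,0,0,0,0,0,0]]

```text
t: 8.32
eef_pos: [481.3, -231.0, 94.1]
tcp_rot: [-3.142, -0.0, 1.215]
ft_force: [-0.8, 0.8, -0.8]
opening: 0.063
grip_force: 30.0
```

drive_tool:
  rows:
    - [[0,0,-0.03,0,0,0,0],[0,0,-0.06,0,0,0,0],[0,0,-0.09,0,0,0,0],[0,0,-0.1,0,0,0,0],[0,0,-0.1,0,0,0,0]]

```text
t: 8.95
eef_pos: [481.3, -230.9, 191.0]
tcp_rot: [3.141, 0.0, 1.215]
ft_force: [0.8, 0.9, -1.0]
opening: 0.062
grip_force: 30.0
```

drive_tool:
  rows:
    - [[0,0,-0.08,0,0,0,0],[0,0,-0.03,0,0,0,0],[0,0,0,0,0,0,0],[0,0,0,0,0,0,0],[0,0,0,0,0,0,0]]

```text
t: 9.57
eef_pos: [481.1, -230.9, 216.0]
tcp_rot: [-3.14, -0.0, 1.215]
ft_force: [0.3, -0.3, -0.5]
opening: 0.061
grip_force: 30.0
```

```bash
python3 - <<'E'
from h import *
p=env.read_camera("scene")
s=p["color"];f=lambda a,x,y,w,h:cv2.resize(a[y:y+h,x:x+w],(800,600),interpolation=cv2.INTER_CUBIC)
cv2.imwrite("pics/s1.png",f(s,340,120,200,150))
plan(440,185,225,90,10,0)
E
```

```text
pose [ 481.2 -230.9  216. ] [-1.7994e+02 -2.0000e-02  6.9600e+01] t 9.62 F [ 0.23  0.23 -1.19] open 0.063 grip 30.0
[0.15, -0.073, -0.003, -0.0, -0.0, -0.011, 0]
[0.153, -0.068, -0.003, -0.0, -0.0, -0.011, 0]
[0.155, -0.063, -0.003, -0.0, -0.0, -0.011, 0]
[0.157, -0.057, -0.004, -0.0, -0.0, -0.011, 0]
[0.159, -0.051, -0.004, -0.0, -0.0, -0.011, 0]
[0.161, -0.046, -0.004, -0.0, -0.0, -0.011, 0]
[0.162, -0.04, -0.004, -0.0, -0.0, -0.011, 0]
[0.164, -0.034, -0.004, -0.0, -0.0, -0.011, 0]
[0.165, -0.028, -0.004, -0.0, -0.0, -0.011, 0]
[0.166, -0.022, -0.004, -0.0, -0.0, -0.011, 0]
```

View pics/s1.png

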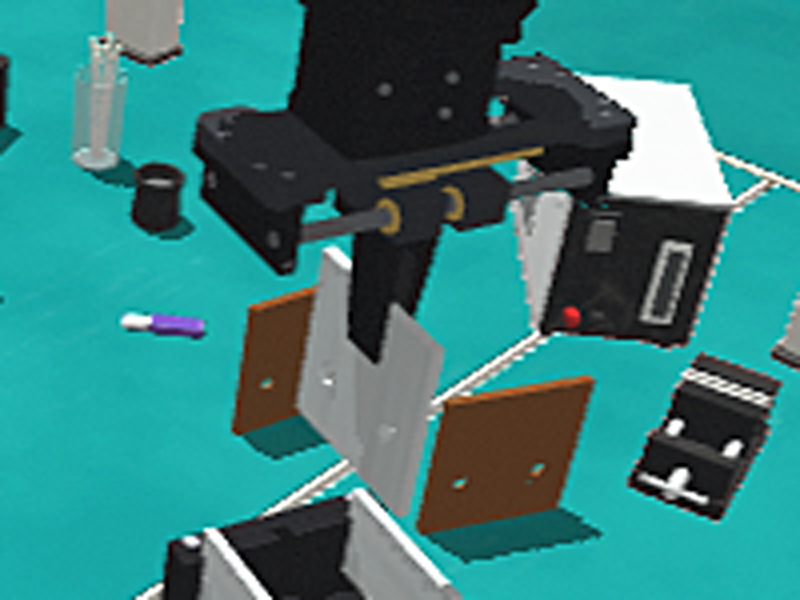

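The scene crop shows the tall plate upright in the fingers, with its holes at about (328,380) and (387,432). The blanks are still in the rack below.

drive_tool:
  rows:
    - [[0.08,-0.04,-0.003,0,0,-0.01,0],[0.14,-0.07,-0.003,0,0,-0.011,0],[0.155,-0.065,-0.003,0,0,-0.011,0],[0.155,-0.06,-0.003,0,0,-0.011,0],[0.16,-0.055,-0.003,0,0,-0.011,0]]

```text
t: 10.25
eef_pos: [458.7, -42.7, 220.4]
tcp_rot: [-3.141, -0.0, 1.387]
ft_force: [0.0, 0.3, -0.9]
opening: 0.065
grip_force: 30.0
```

drive_tool:
  rows:
    - [[0.16,-0.05,0,0,0,-0.011,0],[0.16,-0.04,0,0,0,-0.011,0],[0.16,-0.035,0,0,0,-0.011,0],[0.16,-0.03,0,0,0,-0.011,0],[0.16,-0.02,0,0,0,-0.011,0]]

```text
t: 10.88
eef_pos: [438.4, 161.2, 220.4]
tcp_rot: [-3.141, -0.0, 1.56]
ft_force: [0.0, -0.9, -1.2]
opening: 0.059
grip_force: 30.0
```

drive_tool:
  rows:
    - [[0.08,0,0,0,0,-0.004,0],[0.03,0,0,0,0,0,0],[0,0,0,0,0,0,0],[0,0,0,0,0,0,0],[0,0,0,0,0,0,0]]

```text
t: 11.5
eef_pos: [440.0, 186.1, 220.4]
tcp_rot: [3.142, -0.0, 1.569]
ft_force: [0.4, 0.0, -0.7]
opening: 0.062
grip_force: 30.0
```

```bash
python3 - <<'E'
from h import *
p=env.read_camera("wrist")
cv2.imwrite("pics/w4.png",p["color"]);np.savez("w4",c=p["color"],pose=p["pose"],K=p["camera_matrix"])
for n in("wrist","top","scene"):
  q=p if n=="wrist" else env.read_camera(n)
  for k in("fence_face","plate_holes"):
    for r in env.place_of(k,q)[:3]:print(n,k,round(r["score"],2),w(q,r["at"]).round(1))
plan(440,185,225,90,1,0)
E
```

```text
wrist fence_face 0.86 [515.9 187.6  56. ]
wrist fence_face 0.77 [388.4 368.8  56.4]
wrist plate_holes 0.9 [636.2 -90.   35.3]
top fence_face 0.57 [518.7 182.2  54.1]
top plate_holes 0.69 [634.5 -96.6  36.1]
top plate_holes 0.65 [ 639.5 -228.3   34.2]
top plate_holes 0.29 [516.4 186.5  52.6]
scene fence_face 0.79 [513.3 181.9  53.2]
scene fence_face 0.79 [383.  366.2  57.5]
scene plate_holes 0.94 [ 640.  -234.6   34.9]
scene plate_holes 0.81 [629.6 -97.8  33.7]
scene plate_holes 0.57 [441.3 186.6 168. ]
pose [439.9 186.7 220.4] [ 1.800e+02 -1.000e-02  8.995e+01] t 11.95 F [-0.53 -0.42 -1.26] open 0.06 grip 30.0
[-0.007, 0.0, -0.018, 0.0, -0.0, -0.0, 0]
```

View pics/w4.png

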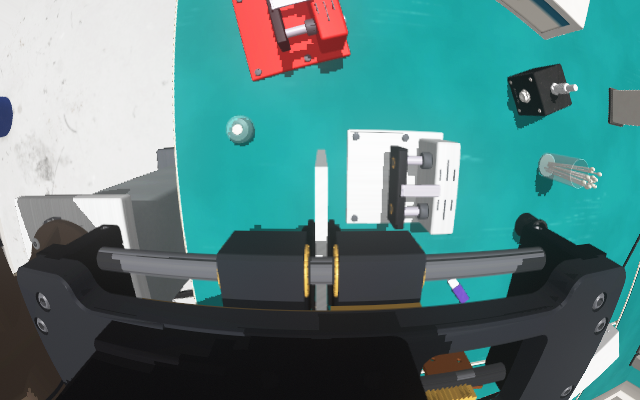

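The wrist view shows the held plate edge-on at column 320, its far top end near row 166. The aluminium fixture is at columns 347 to 460, with the black fence at columns 388 to 407, rows 147 to 228. I need a zoomed crop for angles.

```bash
python3 - <<'E'
from h import *
c=np.load("w4.npz")["c"]
cv2.imwrite("pics/c4.png",cv2.resize(c[120:245,310:470],(768,600),interpolation=cv2.INTER_CUBIC))
E
```

```text
(no output)
```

View pics/c4.png

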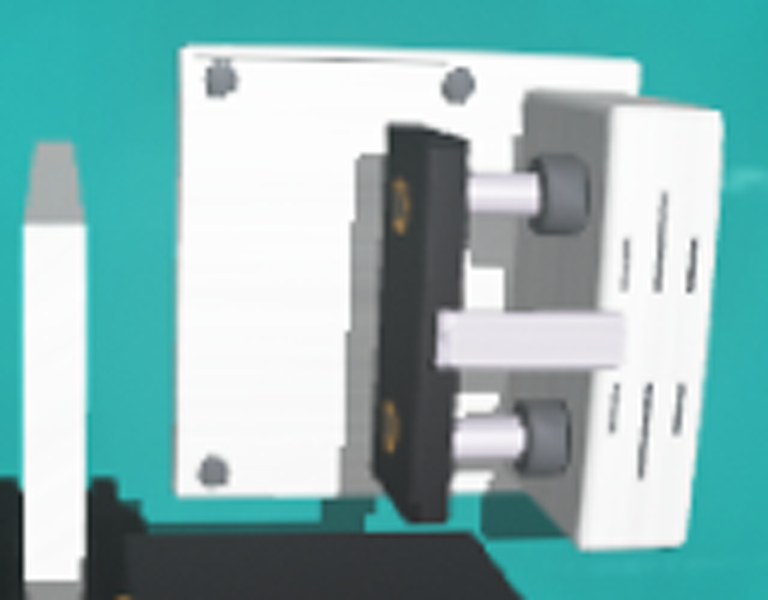

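The crop shows the brass rings at (401,207) and (390,427), the fence top's rear edge from (470,142) to (448,522), the base front corners at (182,47) and (178,495), and the plate's far top end at (55,222). The tongue tip is level with the "rest" ridges.

```bash
python3 - <<'E'
from h import *
np.set_printoptions(precision=1,suppress=True)
z=np.load("w4.npz");p={"pose":z["pose"],"camera_matrix":z["K"]}
print(np.array(p["pose"])[:3,3])
for n,a,b,h in(("rings",(401,207),(390,427),55),("toprear",(470,142),(448,522),75),("topfront",(432,128),(412,520),75),("base",(182,47),(178,495),8),("blockrear",(722,112),(687,545),74),("blockfront",(612,105),(580,548),74),("plate",(24,222),(87,222),229.5)):
    A,B=[fray(p,(310+q[0]/4.8,120+q[1]/4.8),h) for q in(a,b)];d=A-B
    print(n,A,B,(A+B)/2,np.linalg.norm(d),"ang",np.degrees(np.arctan2(d[1],d[0])))
E
```

```text
[440.1 252.6 371.7]
rings [516.4 210.8  55. ] [516.4 160.8  55. ] [516.4 185.8  55. ] 49.9410637579815 ang 89.95625555361562
toprear [525.8 227.2  75. ] [526. 145.  75.] [525.9 186.1  75. ] 82.12638825409832 ang 90.14005528448627
topfront [517.6 229.8  75. ] [517.8 145.7  75. ] [517.7 187.7  75. ] 84.17153389324858 ang 90.17432658828827
base [471.9 243.5   8. ] [472.7 129.2   8. ] [472.3 186.4   8. ] 114.32357605491826 ang 90.4084534013738
blockrear [583.6 235.6  74. ] [584.9 137.6  74. ] [584.3 186.6  74. ] 98.03798655826542 ang 90.76901729673021
blockfront [557.4 235.9  74. ] [558.1 137.7  74. ] [557.8 186.8  74. ] 98.1568509854907 ang 90.38537023893493
plate [437.4 232.1 229.5] [443.5 232.1 229.5] [440.5 232.1 229.5] 6.08118949183735 ang 179.94194028461496
```

drive_tool:
  rows:
    - [[-0.004,0,0.06,0,0,-0.001,0],[0,0,0.12,0,0,0,0],[0,0,0.12,0,0,0,0],[0,0,0.1,0,0,0,0],[0,0,0.057,0,0,0,0]]

```text
t: 12.58
eef_pos: [439.7, 185.7, 105.1]
tcp_rot: [-3.141, 0.0, 1.573]
ft_force: [-0.1, -0.0, -1.5]
opening: 0.064
grip_force: 30.0
```

drive_tool:
  rows:
    - [[0,0.04,0,0,0,0,0],[0,0.08,0,0,0,0,0],[0,0.08,0,0,0,0,0],[0,0.04,0,0,0,0,0],[0,0,0,0,0,0,0]]

```text
t: 13.2
eef_pos: [500.4, 185.8, 106.5]
tcp_rot: [3.141, -0.0, 1.573]
ft_force: [-0.6, 0.5, -1.0]
opening: 0.063
grip_force: 30.0
```

```bash
python3 - <<'E'
from h import *
p=env.read_camera("wrist")
cv2.imwrite("pics/c5.png",cv2.resize(p["color"][120:245,290:450],(768,600),interpolation=cv2.INTER_CUBIC));np.savez("w5",c=p["color"],pose=p["pose"],K=p["camera_matrix"])
plan(521.7,186,106.1,90,1,0)
E
```

```text
pose [499.8 185.8 106.4] [ 1.800e+02 -1.000e-02  9.012e+01] t 13.25 F [-0.84 -0.54 -1.77] open 0.06 grip 30.0
[0.001, 0.088, 0.001, 0.0, -0.0, 0.001, 0]
```

View pics/c5.png

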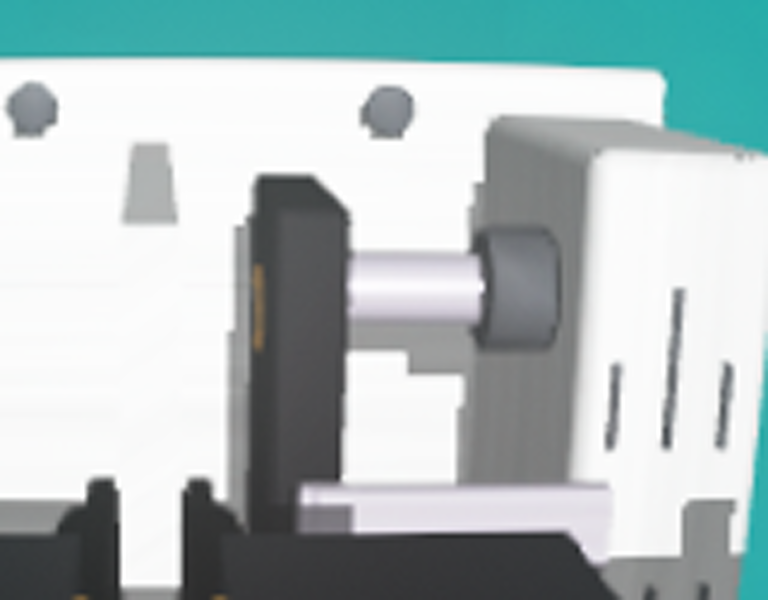

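Plate end at (150,222), fence top's rear-left corner at (348,213), front-left about (276,210). The gap is still open, and the tongue is at the rest ridge.

```bash
python3 - <<'E'
from h import *
z=np.load("w5.npz");p={"pose":z["pose"],"camera_matrix":z["K"]}
f=lambda x,y,h:fray(p,(290+x/4.8,120+y/4.8),h).round(1)
print("plate",f(122,222,115.3),f(178,222,115.3),"fence",f(276,210,75),f(348,213,75),"ring",f(259,307,55), "block",f(598,152,74),"ridges",f(613,450,74),f(666,450,74))
E
```

```text
plate [497.9 231.8 115.3] [503.3 231.8 115.3] fence [516.4 227.6  75. ] [525.4 227.3  75. ] ring [516.  211.2  55. ] block [557.9 235.6  74. ] ridges [562.8 195.9  74. ] [570.4 195.9  74. ]
```

drive_tool:
  rows:
    - [[0,0.02,0,0,0,0,0],[0,0.016,0,0,0,0,0],[0,0.008,0,0,0,0,0],[0,0,0,0,0,0,0],[0,0,0,0,0,0,0]]

```text
t: 13.88
eef_pos: [510.8, 185.9, 106.1]
tcp_rot: [-3.141, -0.0, 1.573]
ft_force: [-0.8, 0.3, -0.8]
opening: 0.062
grip_force: 30.0
```

drive_tool:
  rows:
    - [[-0.002,0.008,0,0,0,0,0],[0,0.008,0,0,0,0,0],[0,0.008,0,0,0,0,0],[0,0,0,0,0,0,0],[0,0,0,0,0,0,0]]

```text
t: 14.5
eef_pos: [516.5, 185.3, 106.0]
tcp_rot: [-3.141, 0.0, 1.573]
ft_force: [-3.9, -0.0, 0.2]
opening: 0.064
grip_force: 30.0
```

```bash
python3 - <<'E'
from h import *
F=[]
for i in range(4):
    env.read_camera("top");s=env.state();F.append(np.r_[s["ft_force"],s["eef_pos"],s["moment"]])
print(np.array(F).round(2),np.mean(F,0).round(2),s["t"])
E
```

```text
[[-3.3900e+00 -6.3000e-01 -6.2000e-01  5.1659e+02  1.8533e+02  1.0602e+02
  -1.1000e-01  8.1000e-01 -1.0000e-01]
 [-3.6700e+00 -5.7000e-01 -1.0500e+00  5.1661e+02  1.8536e+02  1.0602e+02
  -9.0000e-02  8.7000e-01 -3.0000e-02]
 [-3.8000e+00 -9.0000e-01 -1.7000e-01  5.1666e+02  1.8535e+02  1.0604e+02
  -1.6000e-01  8.4000e-01 -1.0000e-01]
 [-4.8000e+00  2.3000e-01 -1.0400e+00  5.1669e+02  1.8533e+02  1.0601e+02
  -1.6000e-01  8.4000e-01 -1.1000e-01]] [-3.9100e+00 -4.7000e-01 -7.2000e-01  5.1664e+02  1.8534e+02  1.0602e+02
 -1.3000e-01  8.4000e-01 -8.0000e-02] 14.7
```

drive_tool:
  rows:
    - [[0,0.006,0,0,0,0,0],[0,0.006,0,0,0,0,0],[0,0.005,0,0,0,0,0],[0,0,0,0,0,0,0],[0,0,0,0,0,0,0]]

```text
t: 15.32
eef_pos: [520.4, 185.3, 106.0]
tcp_rot: [-3.14, 0.0, 1.573]
ft_force: [-7.8, -0.3, 1.4]
opening: 0.061
grip_force: 30.0
```

```bash
python3 - <<'E'
from h import *
F=[]
for i in range(5):
    env.read_camera("top");s=env.state();F.append(np.r_[s["ft_force"],s["eef_pos"],s["moment"],np.degrees(s["tcp_rot"])])
print(np.mean(F,0).round(2),s["t"])
p=env.read_camera("wrist")
cv2.imwrite("pics/c6.png",cv2.resize(p["color"][120:245,270:430],(768,600),interpolation=cv2.INTER_CUBIC));np.savez("w6",c=p["color"],pose=p["pose"],K=p["camera_matrix"])
E
```

```text
[-7.4800e+00  2.6000e-01  1.2800e+00  5.2038e+02  1.8534e+02  1.0601e+02
 -1.4000e-01  1.5900e+00 -7.0000e-02 -1.7989e+02  1.0000e-02  9.0130e+01] 15.575
```

View pics/c6.png

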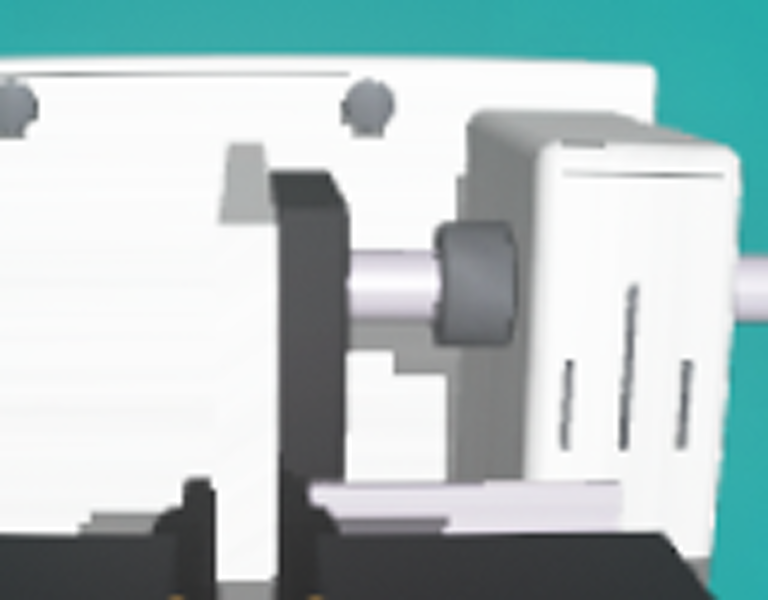

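The tongue tip (~622) is level with the longer half-travel ridge (~625). The plate lies flat on the fence and the force is about 7.5 N, so I hold here.

drive_tool:
  rows:
    - [[0,0,0,0,0,0,0],[0,0,0,0,0,0,0],[0,0,0,0,0,0,0],[0,0,0,0,0,0,0],[0,0,0,0,0,0,0]]

```text
t: 16.25
eef_pos: [520.4, 185.3, 106.0]
tcp_rot: [-3.14, 0.0, 1.573]
ft_force: [-7.6, -0.2, 1.2]
opening: 0.055
grip_force: 30.0
```

drive_tool:
  rows:
    - [[0,0,0,0,0,0,0],[0,0,0,0,0,0,0],[0,0,0,0,0,0,0],[0,0,0,0,0,0,0],[0,0,0,0,0,0,0]]

```text
t: 16.88
eef_pos: [520.4, 185.3, 106.0]
tcp_rot: [-3.14, 0.0, 1.573]
ft_force: [-7.1, -0.6, 1.1]
opening: 0.065
grip_force: 30.0
```

drive_tool:
  rows:
    - [[0,0,0,0,0,0,0],[0,0,0,0,0,0,0],[0,0,0,0,0,0,0],[0,0,0,0,0,0,0],[0,0,0,0,0,0,0]]

```text
t: 17.5
eef_pos: [520.4, 185.3, 106.0]
tcp_rot: [-3.14, 0.0, 1.573]
ft_force: [-7.4, 0.4, 1.2]
opening: 0.059
grip_force: 30.0
```

drive_tool:
  rows:
    - [[0,0,0,0,0,0,0],[0,0,0,0,0,0,0],[0,0,0,0,0,0,0],[0,0,0,0,0,0,0],[0,0,0,0,0,0,0]]

```text
t: 18.12
eef_pos: [520.4, 185.4, 106.0]
tcp_rot: [-3.14, 0.0, 1.573]
ft_force: [-6.9, -0.3, 0.8]
opening: 0.061
grip_force: 30.0
```

drive_tool:
  rows:
    - [[0,0,0,0,0,0,0],[0,0,0,0,0,0,0],[0,0,0,0,0,0,0],[0,0,0,0,0,0,0],[0,0,0,0,0,0,0]]

```text
t: 18.75
eef_pos: [520.4, 185.3, 106.0]
tcp_rot: [-3.14, 0.0, 1.573]
ft_force: [-8.3, 0.4, 0.5]
opening: 0.062
grip_force: 30.0
```

```bash
python3 - <<'E'
from h import *
z=np.load("w6.npz");p={"pose":z["pose"],"camera_matrix":z["K"]}
f=lambda x,y,h:fray(p,(270+x/4.8,120+y/4.8),h).round(1)
print("plate end",f(219,222,114.9),f(276,222,114.9),"fence rear corner",f(347,212,75))
s=env.state();print(s["t"],s["ft_force"],s["eef_pos"],s["grip_force"])
if abs(s["ft_force"][0]+7.7)<2 and s["grip_force"]>20: print(env.job_done())
E
```

```text
plate end [518.  231.3 114.9] [523.5 231.3 114.9] fence rear corner [533.1 226.9  75. ]
18.75 [-8.27790964  0.37465479  0.54604028] [520.37945847 185.32556419 105.99170386] 30.006669759750366
the job is handed in; nothing more can be done
None
```

I handed the job in with the tall plate still gripped and held flat on the aluminium fixture's fence at about 7.5 N, near half travel, after more than 3 s of steady push; the holes measured about 1 mm off sideways, and `env.job_done()` gave no verdict.

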